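# Latch the organizer, level its shelf by the foot, keep pressing the level

## Robot

A 6-joint arm with a two-finger parallel gripper is mounted at the origin on the work surface. World frame = base frame: x ahead of the robot, y to its left, z up, the work surface at z = 0. Lengths are in m, angles in rad, forces in N, time in s.
With the tool pointing down it reaches from about 0.225 to 0.875 m from the base axis. Payload 3.4 kg.
Tool frame: the origin (TCP) lies midway between the tips of the shut fingers; the grasp point (between the pads) lies 19 mm behind it; z points along the fingers, y is the line along which they close (so a half turn about z gives the same grasp; the last joint's range is limited). The gripper opens to 85 mm and grips with 20 to 120 N. Pads are 22 mm wide; open, the fingers measure 114 mm over their backs; the gripper's body (76 mm by 85 mm) begins 54 mm behind the grasp point. The pads swing forward as they close: fully open they stand 13 mm farther back than shut.
Start: joints at [1.118, 0.276, 1.505, -0, 1.361, -0.121], TCP at [0.187, 0.544, 0.231] pointing down, gripper open.
Joint ranges: [-2.89, 2.89], [-0.75, 2.08], [0.22, 2.7], [-1.18, 4.32], [0.11, 2.71], [-2.7, 2.7]. Speed limits (rad/s): [2.57, 2.57, 3.14, 3.14, 3.14, 3.14].

## Interface

Orientations are given as a unit quaternion [w, x, y, z].
In Python, from rig import * gives the robot as it stands.
- The arm moves only by the tool apply_moves, never from a script. Its argument "steps" is one flat list of numbers, 4 for each row, row after row: the shift along the world's x, y, z in cm, then the turn about the world's z in degrees. A call has 1 to 8 rows; each row is the pose to reach, as a shift and turn from the pose commanded when the call began; what a row does not reach only later rows make up. A row lasts 1/12 s, in which the tool goes at most 41.7 mm and 7.16 degrees, less where a joint would pass 70% of its speed; a pose out of reach is approached as far as the arm can. A call with a gripper value outside its range is refused whole. "jaw" is the closure in counts, from 0 (fully open) to 255 (shut), set as the call begins (left out, the last holds). The fingers move at their own pace and stop on an object; "newtons" is the grip in N (left out, the last holds). Time passes only in rows, so rows that repeat a pose let the fingers close. It gives the time, the measured TCP pose, the force, the opening and the grip force at its end, in the units of the state.
- get_state(): the state, without advancing time (a new reading comes with each control period).
- get_image(name): name is "scene" or "top"; returns the picture (384x512x3 uint8, red, green, blue); there is no depth.
- calibration(name): a dict with "fx", "fy", "cx", "cy" (pixels), "xyz" and "rotation" of the camera in the world. Camera axes: x right, y up, looking along -z (the intrinsics and any distortion apply to the point x, -y, -z); pixel columns grow to the right and rows downward; lengths in m; the calibration is good to about 2 mm. A picture is of the moment at which its call begins. calibration takes no time and is no camera call.
- sign_off(): hands the job in; it is judged then, once.
The state is a dict: "clock": time; "qpos": joint angles; "qd": joint speeds; "effort": joint torques, N m; "position": TCP position; "ee_rot": TCP orientation; "contact_force": force on the tool from outside, world axes, zero at the start; "moment": the same for the moment, N m; "width": finger opening in m; "gripper_force": force on a finger pad.
Only numpy, scipy, OpenCV 4.12 (cv2) and the standard library are available. Lean on these libraries where they do the work, as an engineer would, in place of code of your own. Each camera call takes 0.05 s, during which the arm holds its last target. There are 200 camera calls.

## Task

Turn the red turnbutton on the grey organizer across its sliding door so the door cannot run open, then lay the orange spirit level along the clear front strip of the little white shelf. Turn the black knob of the shelf's screw foot until the bubble sits centred between the two black lines, then press the level down onto the shelf with a light push from above and finish the job still pressing it there, bubble centred. Leave the jar, the caster and the socket rail where they are.

Things in the scene. Friction and masses are not known exactly. Their poses are not given: they have to be found in the camera images.
- stand: Fixed base of the riser shelf: two steel pads on the bench, under the fixed legs (left, +y end) and under the screw foot (right, -y end). Origin on the bench under the middle of the shelf; x across the shelf, away from the robot at yaw 0; y along the shelf towards the fixed legs; z up.
- shelf: The shelf: white board edged in wood, 220 (x) x 340 (y) x 18 mm, origin at the centre of its top face, 60 mm above the bench when level, axes as the stand's. It pivots on the fixed legs at y = +145; its foot end starts 6 to 16 mm low. On its back stands the grey organizer (x -20 to 100, y -70 to 150 mm, rails 50 mm above the board).
- level_spot (a point): Point on the shelf's top face, in the middle of its clear front strip (shelf frame x = -70, y = 0 mm), axes as the shelf's. The level belongs here, lying along y, either way round. The strip runs from 40 mm in front of this point (board edge) to 50 mm behind it (organizer's front face).
- level: Loose orange spirit level, 180 (x) x 24 (y) x 40 (z) mm, about 0.22 kg, upright on the bench right of the shelf. Origin at the centre of its underside, x along its length. Midway in its top edge a green vial 80 mm long lies in a cut-out; the vial may be pressed too and the whole top feels flat at 40 mm height. Two black lines 23 mm apart mark the vial's middle.
- bubble (a joint): Pale bubble, about 21 mm long, just filling the space between the black lines when centred: offset of its centre from the vial's middle along the level's own +x, in m, limits +-0.025; 0 = centred. It floats to the higher end, 4 mm for each 0.01 rad of tilt, and takes about 1.5 s to settle.
- foot_grip (a point): Centre of the wing of the black knob on the screw foot, 103 mm above the bench at stand frame (0, -135) mm; it keeps this height while the board rises below it. The wing is a bar with flat sides, 48 mm long, 14 wide, 26 tall (z 90 to 116 mm); the point's x lies along its length, z up along the screw axis.
- foot (a joint): Turn of the foot's knob, rad, growing clockwise seen from above, -1.4 to 1.2; stiff (0.25 N m), stays where left. Clockwise raises the shelf's foot end, 0.03 rad of tilt per rad of turn (bubble moves 12 mm towards the foot end). The foot end starts low; level needs 0.7 to 1.7 rad clockwise, not known beforehand as the bench is uneven: read the bubble.
- turnbutton_pivot (a point): Centre of the red turnbutton at its pivot (axis square to the shelf), on the organizer's front rail, at shelf frame (-8, 40, 65) mm, 15 mm above the rail. The turnbutton is a bar 14 mm wide and 26 mm tall (13 mm above and below this point), reaching 32 mm from the pivot along the point's -y and 12 mm the other way.
- turnbutton (a joint): Turn of the turnbutton in rad, growing counterclockwise seen from above. 0 = along the rail, long arm towards the foot end (door free); 1.57 = long arm across the door, in front of the door's black catch block (secured); stop at 1.6. Starts at 0 to 0.5. Light (0.04 N m), stays where left.
- door (a joint): Clear sliding door in the organizer's top, m: 0 = shut, grows as it slides towards the foot end. Starts shut and must stay shut.
- jar: Bystander: clear glass jar with a steel cap, 68 mm diameter, 100 mm high. Origin at the centre of its underside.
- caster: Bystander: steel caster with a black wheel, lying on its mounting plate wheel up, about 60 x 50 x 77 mm. Origin at the centre of its plate's underside.
- socket_rail: Bystander: chrome rail 34 x 240 mm with six sockets standing on it, 38 mm high. Origin at the centre of its underside, y along the rail.
Things that resemble listed ones, but are neither listed nor needed, are in the scene too. Of the things shaped like the level, the orange one is meant.

How it is judged:
On the way, in this order (a step that is already met when the one before it is completed fails the run):
1. the turnbutton is turned across the shut door (value of joint turnbutton above 1.3 rad and value of joint door below 0.008 m), for 0.2 s.
2. the level lies on the shelf's front strip, along the shelf (all of step 1 and x of level in the frame of level_spot between -0.025 and 0.025 m and y of level in the frame of level_spot between -0.05 and 0.05 m and z of level in the frame of level_spot between -0.004 and 0.004 m and angle between the x axis of level and the y axis of shelf, either way round below 0.2 rad and contact force between level and shelf above 0.5 N), for 0.2 s.
3. the foot is turned until the shelf is level and the bubble centred (all of step 2 and value of joint bubble between -0.0045 and 0.0045 m and angle between level_spot's own z axis and vertical below 0.012 rad), for 0.3 s.
At the end, for the whole second after the job is handed in: Turnbutton across the shut door (over 1.3 rad); level flat on the front strip within 25 mm across, 50 mm along and 0.2 rad of its place; bubble within 4.5 mm of centre, shelf within 0.012 rad of level; fingers still pressing the level (over 2.5 N), bearing on the shelf with 5.5 to 40 N (all of step 3 and contact force between the fingers and level above 2.5 N and contact force between level and shelf between 5.5 and 40 N and linear speed of level below 0.02 m/s); the arm keeps its last pose, push and grip.
It fails at once if the jar, the caster or the socket rail is pushed more than 30 mm (distance of any of jar, caster, socket_rail from where it was at the start of the episode above 0.03 m).
It fails at once if the organizer door slides open more than 20 mm (value of joint door above 0.02 m).
It fails at once if the level is tipped over (angle between level's own z axis and vertical above 0.8 rad).
It fails at once if the level is forced onto the shelf with more than 80 N (contact force between level and shelf above 80 N).
It also fails if it takes over 72 s, if anything falls off the work surface, if the arm or the gripper's body presses on something with over 40 N, if the wrist force passes 120 N, or if a joint passes its speed limit or range.

## Working session

There is one attempt and no reset: what is moved stays moved. The work goes in short steps, Python scripts to look and compute and a tool call to move; the robot and the scene stay as the last step left them, time stands still between calls to the robot, and variables do not carry over. Pictures are saved under pics/ and viewed, at most 10 in all, crops included, and the job is handed in when it is done.

Besides the shell and the picture viewer there is one more tool, called after "Call:" by a JSON object that holds its "op" and its "data". apply_moves: Moves the arm, as the interface text tells. Its arguments: {"type":"object","properties":{"steps":{"type":"array","items":{"type":"number"}},"jaw":{"type":"number"},"newtons":{"type":"number"}},"required":["steps"]}

```bash
ls; mkdir -p pics; python3 - <<'E'
from rig import *
import cv2,numpy as np
for n in ("scene","top"):
    c=calibration(n);print(n,c)
    im=get_image(n);cv2.imwrite(f"pics/{n}0.png",cv2.cvtColor(np.asarray(im),cv2.COLOR_RGB2BGR))
s=get_state();print(s)
E
```

```text
pics
scene {'fx': 495.25907836093734, 'fy': 495.25907836093734, 'cx': 263.1454191772016, 'cy': 189.00196366326213, 'xyz': array([ 1.76608089, -0.33777083,  1.088975  ]), 'rotation': array([0.72145395, 0.33714373, 0.26448689, 0.5439531 ])}
top {'fx': 348.1157850194714, 'fy': 348.1157850194714, 'cx': 254.49846808376347, 'cy': 200.89438793967236, 'xyz': array([ 0.36142523, -0.04009574,  1.37875839]), 'rotation': array([-0.70074568, -0.06549995,  0.07350162,  0.70658529])}
{'clock': 0.1, 'qpos': array([ 1.11797582e+00,  2.76518495e-01,  1.50604682e+00,  6.50581070e-07,
        1.36069554e+00, -1.21011766e-01]), 'qd': array([-0.00015642, -0.00132147, -0.00316468, -0.00069765, -0.00159962,
       -0.00022034]), 'effort': array([ 1.50432712e-03, -4.17698944e+01, -2.46405637e+01, -1.39333503e-05,
        5.81656059e-03,  1.26334203e-05]), 'position': array([0.18710352, 0.54318842, 0.23051772]), 'ee_rot': array([-2.36352289e-04,  1.65144361e-01,  9.86269053e-01, -7.99914411e-04]), 'contact_force': array([-0.15041887, -0.05528082,  0.51406647]), 'moment': array([ 0.01057592,  0.02479454, -0.02198104]), 'gripper_force': 0.0, 'width': 0.08555874309971405}
```

View pics/top0.png

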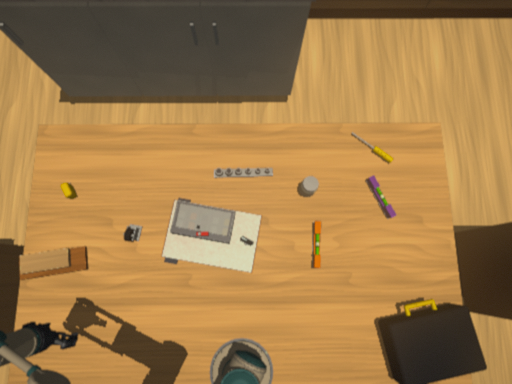

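View pics/scene0.png

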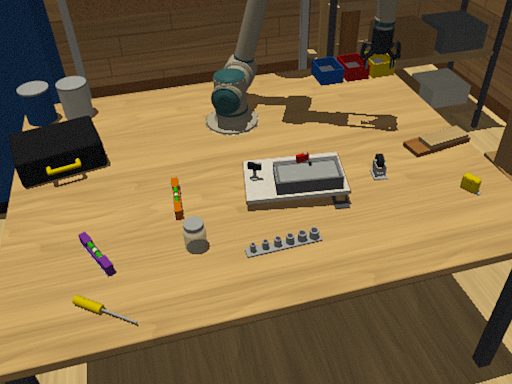

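The top view has two things shaped like the level: orange at (317,245) and purple at (381,197). The orange one fits the description. The red turnbutton is at (203,234), the knob at (246,240), and the shelf's centre is near (212,236). I'll confirm with one enlarged crop and measure.

```bash
cat > h.py <<'E'
from rig import *
import cv2,numpy as np
from scipy.spatial.transform import Rotation as R
def img(n): return np.asarray(get_image(n))
def ray(n,uv):
    c=calibration(n);q=c["rotation"];r=R.from_quat([q[1],q[2],q[3],q[0]])
    d=r.apply([(uv[0]-c["cx"])/c["fx"],-(uv[1]-c["cy"])/c["fy"],-1.]);return np.array(c["xyz"]),d
def at(n,uv,z):
    o,d=ray(n,uv);return o+d*(z-o[2])/d[2]
def proj(n,p):
    c=calibration(n);q=c["rotation"];r=R.from_quat([q[1],q[2],q[3],q[0]])
    a=r.inv().apply(np.array(p)-c["xyz"]);return np.array([c["cx"]+c["fx"]*a[0]/-a[2],c["cy"]+c["fy"]*-a[1]/-a[2]])
def mask(im,lo,hi):
    return cv2.inRange(cv2.cvtColor(im,cv2.COLOR_RGB2HSV),np.array(lo),np.array(hi))
def blobs(m,amin=8):
    n,l,s,c=cv2.connectedComponentsWithStats(m)
    return [(l==i,s[i],c[i]) for i in range(1,n) if s[i][4]>=amin]
def save(im,name,box=None,k=1):
    if box: im=im[box[1]:box[3],box[0]:box[2]]
    cv2.imwrite("pics/"+name,cv2.cvtColor(cv2.resize(im,None,fx=k,fy=k,interpolation=cv2.INTER_CUBIC),cv2.COLOR_RGB2BGR))
E
python3 - <<'E'
from h import *
t=img("top");s=img("scene")
a=cv2.resize(t[180:285,155:335],None,fx=4.4,fy=4.4,interpolation=cv2.INTER_CUBIC)[:, :792]
cv2.imwrite("pics/crop1.png",cv2.cvtColor(a,cv2.COLOR_RGB2BGR))
for n,im in(("top",t),("scene",s)):
  for nm,lo,hi,z in(("orange",(6,190,120),(16,255,255),.04),("red",(0,190,90),(4,255,255),.125),("white",(15,0,190),(40,60,255),.06),("green",(40,120,60),(75,255,255),.04),("black",(0,0,0),(179,255,45),.11)):
    for m,st,c in blobs(mask(im,lo,hi),5):
      if 100<c[0]<350 and 140<c[1]<290:
        ys,xs=np.nonzero(m);rc=cv2.minAreaRect(np.c_[xs,ys].astype(np.float32))
        print(n,nm,st,c.round(1),at(n,c,z).round(3),[np.round(v,1) for v in rc])
E
```

```text
top orange [314 221   7  47 191] [316.7 244.1] [ 0.458 -0.293  0.04 ] [array([317., 244.]), array([46.,  6.]), np.float64(90.0)]
top red [202 233   6   2  12] [204.5 233.5] [0.493 0.126 0.125] [array([204.5, 233.5]), array([1., 5.]), np.float64(90.0)]
top white [ 163  201   98   71 2879] [217.5 245.4] [0.455 0.085 0.06 ] [array([211.4, 235.7]), array([90.1, 56.5]), np.float64(10.3)]
top green [316 235   3   7  16] [316.7 237.7] [ 0.482 -0.295  0.04 ] [array([317., 238.]), array([6., 2.]), np.float64(90.0)]
top green [316 246   3   8  16] [316.6 249.7] [ 0.437 -0.292  0.04 ] [array([317. , 249.5]), array([2., 7.]), np.float64(0.0)]
top black [130 231   3   3   5] [131.2 231.8] [0.503 0.394 0.11 ] [array([130.9, 231.8]), array([1.3, 2.7]), np.float64(63.4)]
top black [128 236   3   4   8] [129.2 237.9] [0.481 0.4   0.11 ] [array([129.4, 237.8]), array([1.9, 3.2]), np.float64(18.4)]
scene orange [171 177   8  10  53] [174.4 181.8] [ 0.401 -0.289  0.04 ] [array([174.1, 181.6]), array([8.5, 6.6]), np.float64(81.9)]
scene orange [174 190   8  22  88] [177.7 203.9] [ 0.52  -0.294  0.04 ] [a
[... 794 characters left out ...]
175. , 189.5]), array([5., 4.]), np.float64(90.0)]
scene green [175 195   4   6  17] [176.1 197.9] [ 0.488 -0.295  0.04 ] [array([176.5, 197.5]), array([3., 5.]), np.float64(0.0)]
scene black [248 162  13   9  82] [253.6 166.1] [ 0.484 -0.028  0.11 ] [array([253.7, 166.6]), array([13.5,  6.9]), np.float64(15.9)]
scene black [309 162   2   3   6] [309.5 163. ] [0.52  0.154 0.11 ] [array([309.5, 163. ]), array([2., 1.]), np.float64(90.0)]
scene black [275 178  68  17 525] [308.4 186. ] [0.634 0.11  0.11 ] [array([308.8, 186. ]), array([13.3, 67.2]), np.float64(87.1)]
scene black [332 196  16   8  62] [339.1 200.5] [0.727 0.175 0.11 ] [array([339.5, 199.5]), array([ 7., 15.]), np.float64(90.0)]
```

View pics/crop1.png

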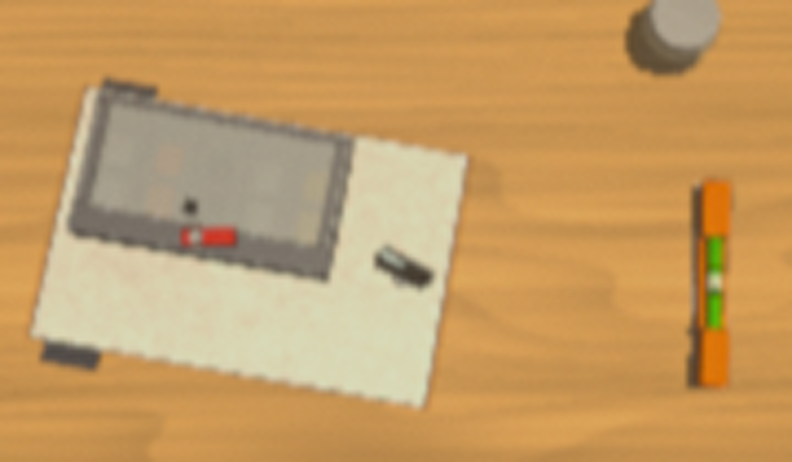

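The crop shows the orange level upright at px (317,244) with a green vial. The shelf corners are at px (175,200), (261,215), (251,272) and (162,257). The turnbutton's pivot is at (199.5,233.9) with its tip at (208.6,233.9), and the knob wing runs from (241,238) to (253,243).

```bash
python3 - <<'E'
from h import *
f=lambda u,v:(155+(u+.5)/4.4-.5,180+(v+.5)/4.4-.5)
C=[at("top",f(*p),z) for p,z in(((88,88),.06),((468,155),.05),((424,407),.05),((32,337),.06))]
C=np.array(C);c=C.mean(0);print("corners",C.round(3),c.round(3))
y=(C[0]+C[3]-C[1]-C[2])[:2];yaw=np.arctan2(-y[0],y[1]);print("yaw",yaw,np.hypot(*y)/2)
x=(C[0]+C[1]-C[2]-C[3])[:2];print("yawx",np.arctan2(x[1],x[0]),np.hypot(*x)/2)
p=at("top",f(196,237),.135);q=at("top",f(236,237),.135);print("tb",p.round(3),q.round(3),np.arctan2(q[1]-p[1],q[0]-p[0]))
a=at("top",f(378,255),.116);b=at("top",f(432,278),.116);print("wing",a,b,(a+b)/2,np.arctan2(a[1]-b[1],a[0]-b[0]))
Rm=np.array([[np.cos(yaw),-np.sin(yaw)],[np.sin(yaw),np.cos(yaw)]])
for nm,l in(("knob",(0,-.135)),("pivot",(-.008,.04)),("spot",(-.07,0))):print(nm,(c[:2]+Rm@np.array(l)).round(4))
t=img("top");m=mask(t,(6,190,120),(16,255,255))
pts=np.argwhere(m>0)[:,::-1].astype(float);pts=pts[(abs(pts[:,0]-317)<10)]
w=np.array([at("top",p,.04) for p in pts]);u,s,v=np.linalg.svd(w-w.mean(0));print(w.min(0),w.max(0),(w.min(0)+w.max(0))/2,v[0])
for nm,uv,z in(("jar",(310,184),.1),("caster",(133,233),.04),("rail",(243,172),.04)):print(nm,at("top",uv,z).round(3))
E
```

```text
corners [[ 0.632  0.252  0.06 ]
 [ 0.571 -0.081  0.05 ]
 [ 0.355 -0.041  0.05 ]
 [ 0.416  0.291  0.06 ]] [0.494 0.105 0.055]
yaw -0.18110575014012703 0.33798111772787753
yawx -0.1831765060346495 0.2195313422689782
tb [0.492 0.143 0.135] [0.492 0.111 0.135] -1.5790407964979751
wing [ 0.47821319 -0.00376443  0.116     ] [ 0.45898434 -0.04805013  0.116     ] [ 0.46859876 -0.02590728  0.116     ] 1.1611590796463267
knob [ 0.4693 -0.0274]
pivot [0.4929 0.1462]
spot [0.4247 0.118 ]
[ 0.37147508 -0.3103008   0.04      ] [ 0.54709539 -0.27943012  0.04      ] [ 0.45928524 -0.29486546  0.04      ] [-0.99865762  0.05179722 -0.        ]
jar [ 0.68  -0.267  0.1  ]
caster [0.506 0.411 0.04 ]
rail [ 0.746 -0.012  0.04 ]
```

The pose estimates agree: shelf yaw is about -10.4°, the pivot is at (0.4925,0.1445) and the turnbutton is at about 0.17 rad. I'll shut the fingers and go to the foot side of the turnbutton's arm.

Call:
{"op": "apply_moves", "data": {"steps": [28,-41.9,0,-57,28,-41.9,0,-57,28,-41.9,0,-57,28,-41.9,0,-57,28,-41.9,0,-57,28,-41.9,0,-57,28,-41.9,0,-57,28,-41.9,0,-57], "jaw": 255, "newtons": 30}}

```text
clock: 0.92
position: [0.3731, 0.2647, 0.2315]
ee_rot: [0.0, 0.618, 0.786, 0.0]
contact_force: [0.5, -0.2, 0.5]
width: 0.0001
gripper_force: 0.0
```

Call:
{"op": "apply_moves", "data": {"steps": [0,0,0,-52,0,0,0,-52,0,0,0,-52,0,0,0,-52,0,0,0,-52,0,0,0,-52,0,0,0,-52,0,0,0,-52]}}

```text
clock: 1.58
position: [0.3724, 0.2664, 0.2313]
ee_rot: [0.0, 0.9, 0.436, -0.0]
contact_force: [0.5, 0.6, 0.5]
width: -0.0
gripper_force: 0.0
```

Call:
{"op": "apply_moves", "data": {"steps": [9.4,-14.2,-3,-52.2,9.4,-14.2,-7,-52.2,9.4,-14.2,-7,-52.2,9.4,-14.2,-7,-52.2,9.4,-14.2,-7,-52.2,9.4,-14.2,-7,-52.2,9.4,-14.2,-7,-52.2,9.4,-14.2,-7,-52.2]}}

```text
clock: 2.25
position: [0.4666, 0.1238, 0.1608]
ee_rot: [0.0, 1.0, -0.005, -0.001]
contact_force: [-0.3, 1.1, -0.8]
width: -0.0001
gripper_force: 0.0
```

```bash
cat >> h.py <<'E'
def pose():
    s=get_state();q=s["ee_rot"];y=R.from_quat([q[1],q[2],q[3],q[0]]).apply([0,1,0])
    return s["position"],np.degrees(np.arctan2(y[1],y[0])),s
E
python3 - <<'E'
from h import *
p,a,s=pose();print(p.round(4),a,s["qpos"].round(2))
save(img("scene"),"tb1.png",(235,110,365,210),6)
E
```

```text
[0.4666 0.1238 0.1608] -90.57004197802615 [ 0.12  0.19  1.81 -0.    1.14  1.7 ]
```

View pics/tb1.png

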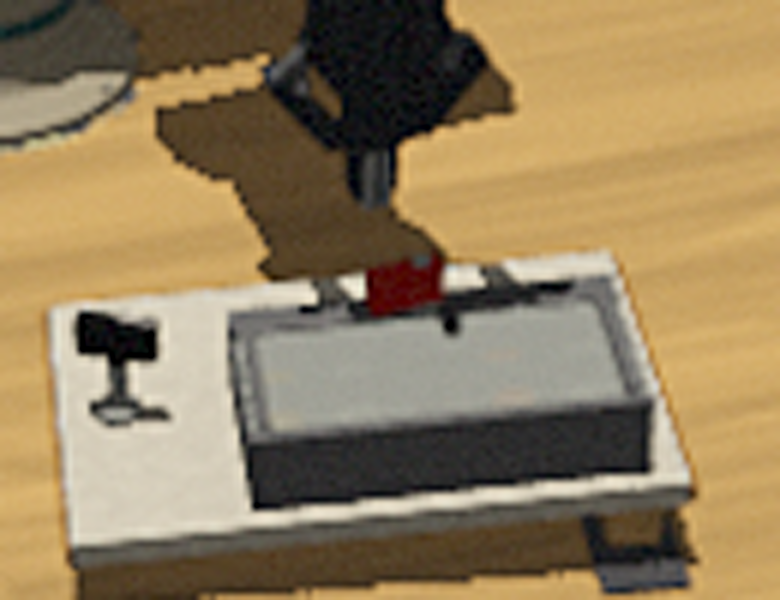

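The closed fingertip stands in front of the red turnbutton's arm, about px (297,142). Next: lower and sweep counterclockwise.

Call:
{"op": "apply_moves", "data": {"steps": [0,0,-3,0,0,0,-4.7,0,0.4,0,-4.7,0,0.8,0,-4.7,0,1.05,-0.15,-4.7,7,1.3,-0.3,-4.7,13.5,1.6,-0.4,-4.7,20.5,1.9,-0.5,-4.7,27.5]}}

```text
clock: 2.97
position: [0.4858, 0.1189, 0.1154]
ee_rot: [0.001, 0.971, 0.239, -0.0]
contact_force: [-1.6, -1.6, -1.0]
width: -0.0003
gripper_force: 1.3
```

Call:
{"op": "apply_moves", "data": {"steps": [0.3,-0.05,0,7,0.64,-0.1,0,14,1,-0.1,0,21,1.3,0,0,28,1.6,0.1,0,35,1.9,0.2,0,42,2.2,0.35,0,49,2.25,0.4,0,50]}}

```text
clock: 3.63
position: [0.5099, 0.1233, 0.1159]
ee_rot: [0.001, 0.78, 0.626, 0.001]
contact_force: [-0.2, -2.1, 2.1]
width: -0.0
gripper_force: 1.2
```

```bash
python3 - <<'E'
from h import *
p,a,s=pose();print(p.round(4),a,s["contact_force"].round(1))
save(img("scene"),"tb2.png",(255,120,355,195),7)
E
```

```text
[0.5099 0.1233 0.1159] -12.512816823301241 [-0.2 -2.1  2.1]
```

View pics/tb2.png

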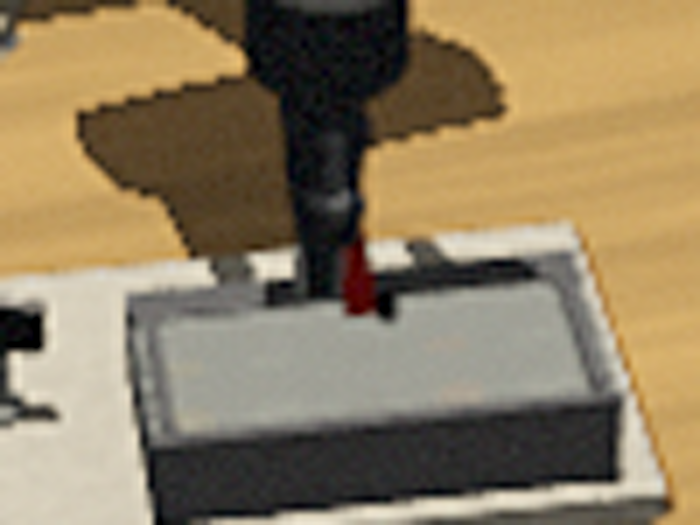

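The red bar now stands across the door against the black catch block, at about px (306,160) and (310,163). A small extra nudge, then back off and head for the level.

Call:
{"op": "apply_moves", "data": {"steps": [0,0.15,0,1,0,0.15,0,1,0,-1,0,0,0,-1,4,-7,0,-4,8,-14,-1,-8,10,-21,-2,-12,10,-28,-3,-16,10,-35]}}

```text
clock: 4.35
position: [0.4808, -0.0283, 0.2163]
ee_rot: [0.001, 0.934, 0.358, 0.002]
contact_force: [0.7, 0.3, -0.3]
width: -0.0003
gripper_force: 0.0
```

Call:
{"op": "apply_moves", "data": {"steps": [-0.5,-4,0,-7,-1,-8,0,-14,-1.5,-12,0,-21,-2,-16,0,-28,-2,-20,-1,-35,-2.1,-24,-2,-42,-2.1,-25.8,-4,-45.5,-2.1,-25.8,-6,-45.5], "jaw": 50}}

```text
clock: 5.02
position: [0.4595, -0.2903, 0.1538]
ee_rot: [0.001, 0.999, -0.032, 0.001]
contact_force: [1.2, 0.5, -0.2]
width: 0.0687
gripper_force: 0.0
```

```bash
python3 - <<'E'
from h import *
p,a,s=pose();print(p.round(4),a,s["contact_force"].round(1),s["width"])
t=img("top");s2=img("scene")
for n,im in(("top",t),("scene",s2)):
  for nm,lo,hi,z in(("red",(0,190,90),(4,255,255),.125),("orange",(6,190,120),(16,255,255),.04),("green",(40,120,60),(75,255,255),.04)):
    for m,st,c in blobs(mask(im,lo,hi),5):
      if 150<c[0]<350 and 140<c[1]<290: print(n,nm,st,c.round(1),at(n,c,z).round(3))
save(t,"lv1.png",(180,190,340,290),5)
E
```

```text
[ 0.4595 -0.2903  0.1538] -93.70170485293512 [ 1.2  0.5 -0.2] 0.0687251845411875
top red [199 226   3   6  16] [200.1 228.2] [0.512 0.142 0.125]
top orange [314 221   7  15  87] [317.  227.1] [ 0.523 -0.297  0.04 ]
top orange [314 255   7  13  83] [317.  261.4] [ 0.392 -0.292  0.04 ]
scene red [303 154   5   6  21] [305.  156.9] [0.503 0.144 0.125]
scene orange [171 177   8  10  51] [174.4 182. ] [ 0.402 -0.289  0.04 ]
scene orange [173 191   1   5   5] [173. 193.] [ 0.46  -0.302  0.04 ]
scene orange [173 200   9  12  73] [177.3 206. ] [ 0.53  -0.297  0.04 ]
scene green [173 187   4   5  16] [174.6 188.6] [ 0.438 -0.293  0.04 ]
scene green [174 197   5   4  16] [176.  198.4] [ 0.49  -0.296  0.04 ]
```

View pics/lv1.png

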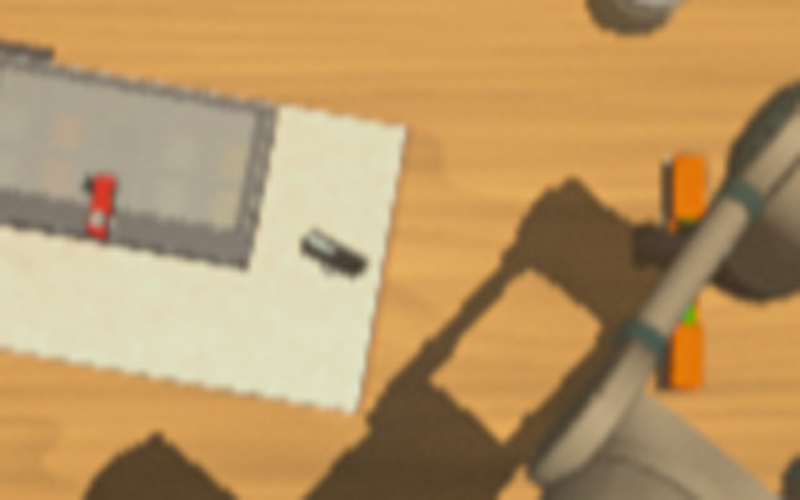

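The red bar stands across the door at px (200,228). The level lies under the gripper, centred at (0.459,-0.295). Descend and grip.

Call:
{"op": "apply_moves", "data": {"steps": [0,-0.4,-4,1,0,-0.4,-8,1,0,-0.4,-11,1,0,-0.4,-13,1,0,-0.4,-14,1,0,-0.4,-14.3,1,0,-0.4,-14.3,1]}}

```text
clock: 5.7
position: [0.4597, -0.2891, 0.0116]
ee_rot: [-0.0, 1.0, -0.019, 0.0]
contact_force: [-0.1, 0.3, 0.9]
width: 0.0687
gripper_force: 0.0
```

Call:
{"op": "apply_moves", "data": {"steps": [0,0,0,0,0,0,0,0,0,0,0,0,0,0,0,0,0,0,0,0,0,0,0,0], "jaw": 255, "newtons": 50}}

```text
clock: 6.2
position: [0.4604, -0.2904, 0.0127]
ee_rot: [0.001, 1.0, -0.019, 0.001]
contact_force: [0.1, -1.0, 5.6]
width: 0.0237
gripper_force: 50.6
```

Gripped (24 mm, 50 N). Lift and carry to the shelf.

Call:
{"op": "apply_moves", "data": {"steps": [0,0,4,0,0,0,8,0,0,0,12,0,0,2,16,3,0,5,19,8,0,9,19,14,0,13,19,21,0,17,19,28]}}

```text
clock: 6.87
position: [0.4589, -0.1177, 0.2022]
ee_rot: [0.0, 0.974, 0.225, 0.001]
contact_force: [1.1, 0.4, -3.0]
width: 0.023
gripper_force: 49.9
```

Call:
{"op": "apply_moves", "data": {"steps": [0,4,0,7,-1,8,0,14,-2,12,0,21,-2.5,16,0,28,-3,20,0,35,-3.3,23.5,0,42,-3.3,25.3,0,49,-3.3,25.3,-3,53.8]}}

```text
clock: 7.53
position: [0.4299, 0.1382, 0.1756]
ee_rot: [0.002, 0.765, 0.644, 0.006]
contact_force: [1.5, -0.1, -1.8]
width: 0.0233
gripper_force: 49.9
```

```bash
python3 - <<'E'
from h import *
p,a,s=pose();print(p.round(4),a,s["contact_force"].round(1),s["width"])
t=img("top")
for nm,lo,hi,z in(("orange",(6,190,120),(16,255,255),.2),):
    for m,st,c in blobs(mask(t,lo,hi),5):
      if 150<c[0]<350: print(nm,st,c.round(1),at("top",c,p[2]+.027).round(3))
save(t,"lv2.png",(140,180,300,290),5)
E
```

```text
[0.4299 0.1382 0.1756] -9.858840648206746 [ 1.5 -0.1 -1.8] 0.023276031974140965
orange [208 251  16   7  73] [216.5 254.1] [0.416 0.074 0.203]
```

View pics/lv2.png

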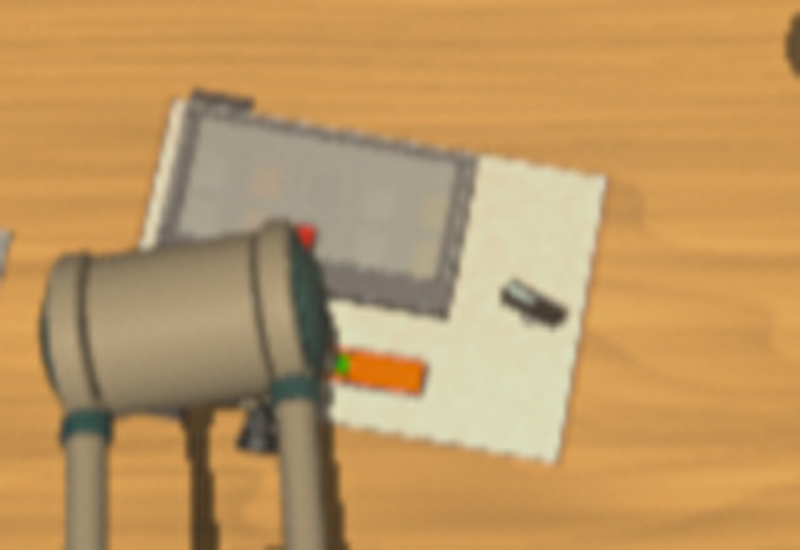

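The level's foot-end orange part is at px (216,254), so the level is aligned over the front strip. Lower it.

Call:
{"op": "apply_moves", "data": {"steps": [-0.2,-0.5,-4,-0.5,-0.2,-0.5,-8,-0.5,-0.2,-0.5,-9.5,-0.5,-0.2,-0.5,-9.8,-0.5,-0.2,-0.5,-10.0,-0.5,-0.2,-0.5,-10.1,-0.5,-0.2,-0.5,-10.1,-0.5]}}

```text
clock: 8.17
position: [0.4258, 0.1287, 0.0714]
ee_rot: [0.001, 0.771, 0.636, 0.001]
contact_force: [-0.2, 0.6, -1.4]
width: 0.0231
gripper_force: 49.9
```

Call:
{"op": "apply_moves", "data": {"steps": [0,0,-0.1,0,0,0,-0.15,0,0,0,-0.2,0,0,0,-0.2,0]}}

```text
clock: 8.5
position: [0.4259, 0.1285, 0.0693]
ee_rot: [0.001, 0.771, 0.637, 0.002]
contact_force: [1.2, -4.1, 4.1]
width: 0.0234
gripper_force: 50.7
```

Contact. Release and rise.

Call:
{"op": "apply_moves", "data": {"steps": [0,0,0,0,0,0,0,0,0,0,0,0,0,0,2,0,0,0,6,0,1,-4,10,0,2,-8,11,0,3.5,-12,11,0], "jaw": 110}}

```text
clock: 9.17
position: [0.4556, 0.0228, 0.1798]
ee_rot: [0.002, 0.77, 0.638, 0.002]
contact_force: [1.4, -0.0, -0.3]
width: 0.0483
gripper_force: 0.0
```

```bash
python3 - <<'E'
from h import *
p,a,s=pose();print(p.round(4),a,s["contact_force"].round(1),s["width"])
t=img("top");s2=img("scene")
for n,im in(("top",t),("scene",s2)):
  for nm,lo,hi,z in(("red",(0,190,90),(4,255,255),.125),("orange",(6,190,120),(16,255,255),.095),("green",(40,120,60),(75,255,255),.095)):
    for m,st,c in blobs(mask(im,lo,hi),5):
      if 150<c[0]<350 and 140<c[1]<290: print(n,nm,st,c.round(1),at(n,c,z).round(3))
A=cv2.resize(t[200:290,150:270],None,fx=6,fy=6,interpolation=cv2.INTER_CUBIC);save(A,"lv3.png")
E
```

```text
[0.4556 0.0228 0.1798] -10.715656449588995 [ 1.4 -0.  -0.3] 0.04827010645531813
top orange [182 247  12   7  59] [187.5 250. ] [0.436 0.191 0.095]
top orange [216 253   9   6  40] [219.8 255.5] [0.415 0.073 0.095]
top green [195 250   2   3   5] [195.6 251.2] [0.432 0.161 0.095]
top green [206 253  10   4  21] [210.4 254.2] [0.42  0.107 0.095]
scene red [303 155   6   5  23] [305.4 156.9] [0.503 0.145 0.125]
scene orange [305 149  15   6  48] [312.2 151.5] [0.44  0.194 0.095]
scene orange [271 152  11   6  47] [276.3 154.5] [0.422 0.069 0.095]
scene orange [296 156   7   3  15] [299.1 157.3] [0.46  0.139 0.095]
scene orange [282 158   9   3  18] [286.  158.6] [0.454 0.094 0.095]
scene green [283 153   7   4  28] [286.  154.5] [0.431 0.101 0.095]
scene green [291 153   6   4  18] [293.5 154.5] [0.439 0.126 0.095]
scene green [300 152   3   4   9] [300.9 153.7] [0.441 0.152 0.095]
```

View pics/lv3.png

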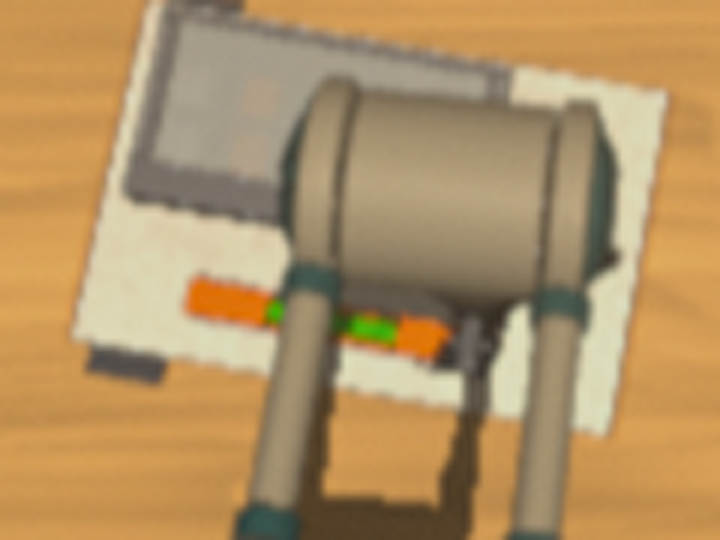

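The level lies along the strip, centred near (0.4265,0.131), with the bubble towards the fixed-leg end as expected. Go to the knob and grip its wing.

Call:
{"op": "apply_moves", "data": {"steps": [1.3,-4.5,-2,-6,1.3,-4.9,-4,-12.8,1.3,-4.9,-5,-12.8,1.3,-4.9,-7,-12.8,1.3,-4.9,-8.3,-12.8,1.3,-4.9,-8.6,-12.8,1.3,-4.9,-8.6,-12.8]}}

```text
clock: 9.85
position: [0.466, -0.0254, 0.0893]
ee_rot: [-0.001, 0.837, 0.547, -0.001]
contact_force: [-0.3, 0.5, -0.2]
width: 0.0485
gripper_force: 0.0
```

```bash
cat >> h.py <<'E'
def bubble(c=(.4265,.131),z=.094,yaw=-.182,show=True):
    im=img("scene").astype(np.float32);out=[]
    d=np.array([-np.sin(yaw),np.cos(yaw)])
    S=np.arange(-60,61,2)/1000.
    for o in(-.004,0,.004):
        P=[proj("scene",[*(np.array(c)+d*s+o*np.array([d[1],-d[0]])),z]) for s in S]
        P=np.array(P,np.float32)
        out.append(cv2.remap(im,P[:,0].reshape(1,-1),P[:,1].reshape(1,-1),cv2.INTER_LINEAR)[0])
    a=np.mean(out,0)
    for s,v in zip(S,a): print(int(round(s*1000)),v.astype(int),end=" ")
    print()
    save(im.astype(np.uint8),"bub%d.png"%int(get_state()["clock"]*100),(265,140,325,170),12)
E
python3 - <<'E'
from h import *
p,a,s=pose();print(p.round(4),a,s["contact_force"].round(1),s["width"])
bubble()
E
ls pics
```

```text
[ 0.466  -0.0254  0.0893] -23.698245020483494 [-0.3  0.5 -0.2] 0.04851000187393813
-60 [206 108   0] -58 [184  93   0] -56 [136  64   0] -54 [98 44  1] -52 [81 36  0] -50 [85 38  1] -48 [86 38  2] -46 [83 38  4] -44 [75 42  9] -42 [62 49 17] -40 [81 85 24] -38 [115 128  37] -36 [147 161  51] -34 [170 186  64] -32 [164 181  66] -30 [159 179  65] -28 [158 179  64] -26 [154 179  62] -24 [153 179  58] -22 [157 178  64] -20 [161 175  68] -18 [154 165  64] -16 [143 150  58] -14 [127 131  50] -12 [133 145  52] -10 [146 165  57] -8 [142 171  48] -6 [138 173  41] -4 [140 174  41] -2 [142 175  42] 0 [145 175  43] 2 [145 175  44] 4 [141 176  44] 6 [131 168  50] 8 [134 163  67] 10 [167 167 114] 12 [193 181 147] 14 [216 204 168] 16 [216 206 169] 18 [209 200 160] 20 [191 191 139] 22 [162 184 107] 24 [122 180  54] 26 [122 174  28] 28 [151 163  33] 30 [172 130  52] 32 [190  94  75] 34 [187 114  98] 36 [182 134 115] 38 [181 129 109] 40 [182 117  94] 42 [187 114  86] 44 [195 105  47] 46 [202  98   3] 48 [207 106   0] 50 [210 111   0] 52 [210 111   0] 54 [211 112   0] 56 [210 110   0] 58 [210 109   0] 60 [210 110   0] 
bub990.png
crop1.png
lv1.png
lv2.png
lv3.png
scene0.png
tb1.png
tb2.png
top0.png
```

The profile puts the black lines near -14 and +8 mm and the bubble at about +15.5 mm. The offset is therefore about 18 mm towards the legs, or roughly 1.5 rad to turn. Grip and turn 78° first.

Call:
{"op": "apply_moves", "data": {"steps": [0.2,0,0.3,0,0.2,0,0.3,0,0.2,0,0.3,0,0.2,0,0.3,0,0.2,0,0.3,0], "jaw": 255, "newtons": 80}}

```text
clock: 10.32
position: [0.4704, -0.026, 0.095]
ee_rot: [0.001, 0.837, 0.547, 0.001]
contact_force: [0.5, 0.7, 4.8]
width: 0.0122
gripper_force: 78.1
```

Call:
{"op": "apply_moves", "data": {"steps": [0,0,0,-5,0,0,0,-10,0,0,0,-15,0,0,0,-20,0,0,0,-25,0,0,0,-30,0,0,0,-35,0,0,0,-40]}}

```text
clock: 10.98
position: [0.4698, -0.0255, 0.095]
ee_rot: [-0.0, 0.974, 0.226, 0.001]
contact_force: [-1.7, 2.0, 6.3]
width: 0.0123
gripper_force: 78.2
```

Call:
{"op": "apply_moves", "data": {"steps": [0,0,0,-6,0,0,0,-12,0,0,0,-18,0,0,0,-24,0,0,0,-30,0,0,0,-36,0,0,0,-38,0,0,0,-38]}}

```text
clock: 11.65
position: [0.4697, -0.0247, 0.095]
ee_rot: [-0.001, 0.995, -0.103, 0.001]
contact_force: [-0.6, 5.4, 7.6]
width: 0.0126
gripper_force: 78.4
```

Call:
{"op": "apply_moves", "data": {"steps": [0,0,0,0,0,0,0,0,0,0,0,0,0,0,0,0,0,0,0,0,0,0,0,0,0,0,0,0,0,0,0,0]}}

```text
clock: 12.32
position: [0.4697, -0.0248, 0.095]
ee_rot: [-0.001, 0.995, -0.103, 0.001]
contact_force: [-1.8, 5.2, 6.2]
width: 0.0123
gripper_force: 78.3
```

Call:
{"op": "apply_moves", "data": {"steps": [0,0,0,0,0,0,0,0,0,0,0,0,0,0,0,0,0,0,0,0,0,0,0,0,0,0,0,0,0,0,0,0]}}

```text
clock: 12.98
position: [0.4697, -0.0248, 0.095]
ee_rot: [-0.001, 0.995, -0.103, 0.001]
contact_force: [-0.8, 3.8, 6.7]
width: 0.0122
gripper_force: 78.3
```

```bash
python3 - <<'E'
from h import *
p,a,s=pose();print(p.round(4),a,s["contact_force"].round(1),s["width"],s["moment"].round(2))
bubble(z=.1)
E
ls pics/bub*
```

```text
[ 0.4697 -0.0248  0.095 ] -101.77697020578684 [-0.8  3.8  6.7] 0.01221775066209986 [ 0.81  0.33 -0.03]
-60 [206 106   0] -58 [175  87   0] -56 [117  57   3] -54 [87 40  3] -52 [81 34  0] -50 [84 37  0] -48 [87 41  1] -46 [88 40  2] -44 [85 39  3] -42 [79 38  6] -40 [95 78 22] -38 [125 129  45] -36 [151 162  61] -34 [170 184  72] -32 [161 177  65] -30 [159 175  64] -28 [162 174  66] -26 [162 174  66] -24 [161 174  64] -22 [153 173  51] -20 [149 173  43] -18 [152 176  48] -16 [152 173  51] -14 [150 165  52] -12 [143 155  52] -10 [141 150  54] -8 [156 169  61] -6 [172 184  80] -4 [189 191 121] -2 [203 196 147] 0 [217 202 168] 2 [218 203 167] 4 [217 202 161] 6 [210 195 151] 8 [189 181 124] 10 [159 160  80] 12 [154 155  68] 14 [160 158  70] 16 [167 169  72] 18 [171 177  73] 20 [169 176  72] 22 [168 175  71] 24 [160 173  64] 26 [157 173  62] 28 [159 176  64] 30 [166 170  62] 32 [174 158  60] 34 [185 125  71] 36 [190 109  80] 38 [189 116  85] 40 [189 117  83] 42 [194 118  75] 44 [197 110  63] 46 [199 103  47] 48 [203 101  17] 50 [207 106   1] 52 [209 111   0] 54 [210 111   0] 56 [210 110   1] 58 [210 111   1] 60 [210 111   0] 
pics/bub1303.png
pics/bub990.png
```

View pics/bub1303.png

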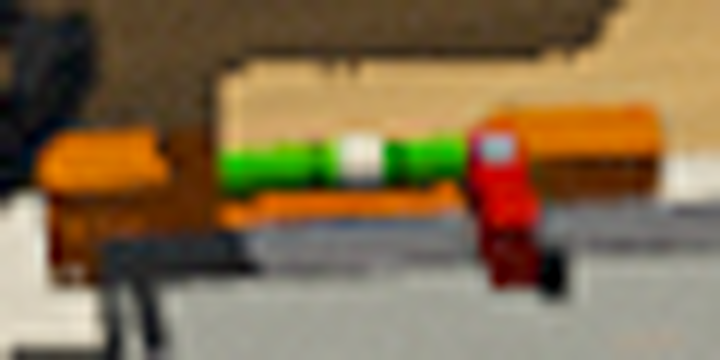

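The bubble, at crop x 340–380, sits nearly centred between the dark lines at about 322 and 395, biased slightly towards the legs. Turn 3° more, release, and go above the level with the fingers shut.

Call:
{"op": "apply_moves", "data": {"steps": [0,0,0,-2,0,0,0,-4,0,0,0,-4,0,0,0,-4]}}

```text
clock: 13.37
position: [0.4697, -0.0247, 0.095]
ee_rot: [-0.001, 0.991, -0.137, 0.001]
contact_force: [-1.3, 4.3, 7.2]
width: 0.0122
gripper_force: 78.3
```

Call:
{"op": "apply_moves", "data": {"steps": [0,0,0,0,0,0,0,0,0,0,0,0,0,0,0,0,0,0,3,0,0,0,7,0,0,2,9,7,0,4,9,14], "jaw": 110}}

```text
clock: 14.03
position: [0.4731, 0.0131, 0.1885]
ee_rot: [0.001, 1.0, -0.013, 0.005]
contact_force: [0.4, 0.4, -0.3]
width: 0.0486
gripper_force: 0.0
```

Call:
{"op": "apply_moves", "data": {"steps": [-2,4,0,7,-5.2,6.5,0,14,-5.2,6.7,0,21,-5.2,6.7,0,28,-5.2,6.7,0,35,-5.2,6.7,0,42,-5.2,6.7,0,49,-5.2,6.7,0,56], "jaw": 255, "newtons": 30}}

```text
clock: 14.7
position: [0.4174, 0.0808, 0.1836]
ee_rot: [0.0, 0.888, 0.459, -0.0]
contact_force: [-0.8, 0.6, 0.3]
width: 0.0003
gripper_force: 0.0
```

```bash
python3 - <<'E'
from h import *
p,a,s=pose();print(p.round(4),a,s["contact_force"].round(1),s["width"],s["moment"].round(2))
bubble(z=.1)
E
```

```text
[0.4174 0.0808 0.1836] -35.357668190537034 [-0.8  0.6  0.3] 0.00033418344994701584 [-0.01 -0.09  0.03]
-60 [79 34  2] -58 [83 37  3] -56 [84 40  3] -54 [86 41  3] -52 [88 41  4] -50 [86 39  2] -48 [86 38  0] -46 [89 41  4] -44 [88 43  6] -42 [83 45  7] -40 [68 51 11] -38 [53 60 17] -36 [53 65 21] -34 [61 71 27] -32 [87 86 37] -30 [110 101  46] -28 [130 115  55] -26 [120 111  49] -24 [104 102  39] -22 [105 103  41] -20 [106 105  43] -18 [108 106  43] -16 [105 101  43] -14 [96 91 41] -12 [91 86 40] -10 [98 89 44] -8 [121 112  54] -6 [144 131  67] -4 [151 133  77] -2 [158 135  85] 0 [162 136  92] 2 [158 132  89] 4 [149 125  83] 6 [110  97  63] 8 [70 70 40] 10 [60 65 26] 12 [58 61 23] 14 [60 57 24] 16 [61 63 25] 18 [59 68 25] 20 [61 70 23] 22 [77 79 28] 24 [107 100  44] 26 [133 119  57] 28 [145 130  65] 30 [152 124  60] 32 [160 116  56] 34 [181 115  68] 36 [194 117  79] 38 [184 116  83] 40 [174 110  83] 42 [164 102  85] 44 [159  91  77] 46 [153  79  60] 48 [115  53  29] 50 [84 37  9] 52 [82 38  6] 54 [85 41  9] 56 [88 41 11] 58 [88 41  8] 60 [87 42  5]
```

The bubble's pale centre is about +0.5 mm from the mid-line. Press down now.

Call:
{"op": "apply_moves", "data": {"steps": [0,0,-3,7,0,0,-6,14,0,0,-7,21,0,0,-7.6,25,0,0,-7.8,25,0,0,-7.8,25]}}

```text
clock: 15.25
position: [0.4171, 0.0808, 0.1052]
ee_rot: [-0.0, 0.771, 0.637, -0.0]
contact_force: [0.6, 0.2, 0.6]
width: -0.0005
gripper_force: 0.0
```

Call:
{"op": "apply_moves", "data": {"steps": [0,0,-0.1,0,0,0,-0.2,0,0,0,-0.3,0,0,0,-0.3,0]}}

```text
clock: 15.58
position: [0.4176, 0.0809, 0.1029]
ee_rot: [0.0, 0.77, 0.638, 0.0]
contact_force: [-1.2, -0.7, -0.1]
width: -0.0001
gripper_force: 0.0
```

Call:
{"op": "apply_moves", "data": {"steps": [0,0,-0.05,0,0,0,-0.1,0,0,0,-0.15,0,0,0,-0.2,0,0,0,-0.2,0]}}

```text
clock: 16.0
position: [0.4173, 0.0809, 0.1006]
ee_rot: [-0.0, 0.77, 0.638, -0.0]
contact_force: [0.2, -0.7, -0.5]
width: -0.0
gripper_force: 0.0
```

Call:
{"op": "apply_moves", "data": {"steps": [0,0,-0.05,0,0,0,-0.1,0,0,0,-0.1,0,0,0,-0.1,0]}}

```text
clock: 16.33
position: [0.4175, 0.0809, 0.1]
ee_rot: [0.0, 0.77, 0.638, 0.0]
contact_force: [-1.9, -0.6, 5.8]
width: -0.0001
gripper_force: 2.4
```

Call:
{"op": "apply_moves", "data": {"steps": [0,0,-0.04,0,0,0,-0.04,0,0,0,-0.04,0]}}

```text
clock: 16.58
position: [0.4175, 0.0809, 0.0999]
ee_rot: [0.0, 0.77, 0.638, 0.0]
contact_force: [-2.2, -0.0, 7.9]
width: 0.0002
gripper_force: 4.0
```

Call:
{"op": "apply_moves", "data": {"steps": [0,0,0,0,0,0,0,0,0,0,0,0,0,0,0,0,0,0,0,0,0,0,0,0,0,0,0,0,0,0,0,0]}}

```text
clock: 17.25
position: [0.4175, 0.0809, 0.0999]
ee_rot: [0.0, 0.77, 0.638, 0.0]
contact_force: [-2.2, 0.3, 7.6]
width: -0.0
gripper_force: 4.0
```

Call:
{"op": "apply_moves", "data": {"steps": [0,0,0,0,0,0,0,0,0,0,0,0,0,0,0,0,0,0,0,0,0,0,0,0,0,0,0,0,0,0,0,0]}}

```text
clock: 17.92
position: [0.4175, 0.0809, 0.0999]
ee_rot: [0.0, 0.77, 0.638, 0.0]
contact_force: [-2.5, -0.3, 7.2]
width: -0.0002
gripper_force: 4.0
```

```bash
python3 - <<'E'
from h import *
p,a,s=pose();print(p.round(4),a,s["contact_force"].round(1))
t=img("top");s2=img("scene")
for nm,lo,hi,z in(("red",(0,190,90),(4,255,255),.125),("orange",(6,190,60),(16,255,255),.1),("green",(40,120,40),(75,255,255),.1)):
    for m,st,c in blobs(mask(t,lo,hi),5):
      if 150<c[0]<300 and 140<c[1]<290: print(nm,st,c.round(1),at("top",c,z).round(3))
a=cv2.resize(s2[135:175,260:330],None,fx=11,fy=11,interpolation=cv2.INTER_CUBIC);b=cv2.resize(a,None,fx=1,fy=.66)
save(np.clip(b.astype(float)*1.4,0,255).astype(np.uint8),"final.png")
bubble(z=.1)
E
```

```text
[0.4175 0.0809 0.0999] -10.706498953506195 [-2.5 -0.3  7.2]
red [198 226   3   6  16] [199.1 228.2] [0.512 0.146 0.125]
-60 [75 52 39] -58 [63 52 46] -56 [49 47 45] -54 [37 38 38] -52 [28 29 30] -50 [32 32 34] -48 [34 33 37] -46 [30 30 33] -44 [33 33 33] -42 [46 44 40] -40 [56 57 44] -38 [65 69 46] -36 [60 69 32] -34 [57 68 20] -32 [57 68 21] -30 [57 68 21] -28 [57 69 19] -26 [55 68 18] -24 [52 66 17] -22 [56 68 18] -20 [58 70 19] -18 [58 71 19] -16 [56 69 20] -14 [54 64 24] -12 [51 60 21] -10 [50 59 21] -8 [56 66 24] -6 [65 73 31] -4 [78 78 46] -2 [88 82 56] 0 [97 85 65] 2 [95 84 64] 4 [91 82 61] 6 [85 80 53] 8 [75 75 41] 10 [63 68 30] 12 [61 63 27] 14 [60 58 26] 16 [56 61 23] 18 [51 63 19] 20 [74 77 29] 22 [107  98  45] 24 [138 122  63] 26 [155 136  73] 28 [152 134  70] 30 [161 130  67] 32 [171 126  66] 34 [185 117  73] 36 [191 115  80] 38 [182 115  82] 40 [171 110  81] 42 [155 103  84] 44 [144  90  75] 46 [134  77  58] 48 [108  56  29] 50 [86 43 10] 52 [81 39  6] 54 [85 40  6] 56 [106  50   6] 58 [146  71   4] 60 [186  95   1]
```

View pics/final.png

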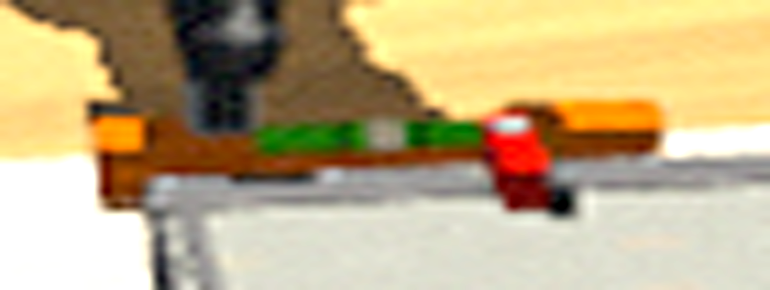

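The bubble (crop x 365–405) is centred between the dark lines at about 350 and 420, the red bar is across at the catch block, and the fingertips press the level. Add a little push for margin, then hand in.

Call:
{"op": "apply_moves", "data": {"steps": [0,0,-0.05,0,0,0,-0.1,0,0,0,-0.1,0,0,0,-0.1,0,0,0,-0.1,0,0,0,-0.1,0]}}

```text
clock: 18.57
position: [0.4176, 0.0808, 0.0997]
ee_rot: [0.0, 0.77, 0.638, 0.0]
contact_force: [-3.7, -0.8, 14.2]
width: 0.0002
gripper_force: 7.5
```

```bash
python3 - <<'E'
from h import *
f=get_state()["contact_force"];print(f.round(1))
if 6<f[2]<30: print(sign_off())
E
```

```text
[-3.7 -0.8 14.2]
the job is handed in; nothing more can be done
None
```

I handed the job in at about 18.6 s: the turnbutton is across the shut door, the level is on the front strip, the bubble read within about 1 mm of centre just before a last small increase in push, and the fingers are pressing with about 14 N. The judge's verdict was not shown.

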